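# Release an analyser's transport lock and fasten its pump bay panel

### The job

Make this bench analyser ready for use: draw the transport lock pin straight out of its sleeve in the open pump bay and lay it down, not drop it, inside the steel accessories tray. Then swing the bay's hinged panel shut and lock it with its wing stud, feeling for the slot, pushing the stud fully in and turning it a quarter turn clockwise, so that when let go it clicks up a little and stays in. Leave the bottles, jar, tube rack and paper roll standing where they are.

Things in the scene. Friction and masses are not known exactly. Their poses are not given: they have to be found in the camera images.
- analyser: white wedge-shaped bench instrument, fixed, 360 mm wide (y), 340 mm deep (x); origin: centre of its underside. Its front edge (-x side) is 60 mm high; from there the deck slopes up at 30 degrees to a flat rear top 207 mm high, 85 mm deep. Flat touch screen on the deck's left half, open pump bay on its right half
- bay: pump bay. Origin: middle of its opening, on the deck surface, at (-42.5, -97, 133.6) mm in the analyser's frame. x up the slope, y to the screen side (left), z straight out of the deck, leaning 30 degrees from vertical towards the front. Opening 136 mm (x) by 138 mm (y), 75 mm deep; the deck round it is flat; the analyser's right side wall is at y = -83 mm
- lock_pin: transport lock pin, 106 mm long, about 0.15 kg. Origin: centre of its foot; z along it to the head. Steel shaft 16 mm thick (z 0 to 56 mm), collar 26 mm (56 to 61), flat aluminium grip (61 to 106) 14 mm thick along its x and 36 mm wide along its y. At the start it stands in the sleeve: its x, y, z lie along the bay's, foot 69 mm below the deck, collar on the sleeve's mouth
- sleeve_mouth (a point): centre of the mouth of the lock pin's fixed steel sleeve, in the bay at x 0, y -18, z -13 mm; z is the sleeve's axis, straight out of the deck. Bore 17.6 mm, 62 mm deep: the pin is clear of it after 56 mm of straight draw, and of the deck after 69 mm. Pulled askew it binds
- pin_foot (a point): centre of the lock pin's foot (the shaft's free end)
- pin_head (a point): centre of the end face of the lock pin's grip, 106 mm from the foot
- tray: loose open steel tray on the table at the robot's left, 260 mm (x) by 200 mm (y), walls 4 mm thick and 35 mm high, floor 4 mm, 0.7 kg; origin: centre of its underside. A 150 mm spanner about 10 mm thick lies in it along x near the +y wall (y about 65 mm); the spanner may be nudged
- panel (a joint): hinge of the white access panel, rad: 0 = shut flat on the deck, grows as it opens; starts at 1.85 to 2.2, leaning out over the analyser's right side. Stays at any angle by friction (0.5 N m, 3 to 5 N at the free edge). Panel 152 mm along the hinge, 152 mm from hinge to free edge, 6 mm thick. It cannot shut while the pin stands in the bay
- panel_hinge (a point): middle of the panel's hinge axis, at x 0, y -75, z 0 mm of the bay; the axis runs along the bay's x. Its frame turns with the panel: y from hinge to free edge, z out of the outer face, which lies at z = 6 mm. Shut, it is parallel to the bay's frame and the outer face is 6 mm above the deck
- plunger (a joint): how far the wing stud is pushed in, m: 0 = proud (a spring holds it out: 2 N at 0, 7 N at 0.0125), 0.0155 = hard in. Panel shut: the cross pin under it meets the slot plate at 0.0025 and goes no further unless in line with the slot; from 0.0125 on it is below the plate and can turn. Let go in the click notch it stays at 0.0095; part-turned, at 0.0125; still in the slot it springs out
- stud (a joint): turn of the wing stud, rad, growing clockwise seen from outside the panel, light friction. 0 = wing and cross pin along the line from hinge to free edge; starts within 0.5 of it. The slot is out of sight, its floating receptacle lies anywhere from -0.7 to +0.7; the cross pin enters when within about 0.12 of it. Then it turns only clockwise: click notch 1.57 past the slot, a stop 0.1 beyond
- stud_grip (a point): grip point on the stud's axis. Black die-cast wing, 60 mm long (y), 12 mm thick (x), 28 mm tall, the same after a half turn; this point is 12 mm below its top, 16 mm above its underside. z out of the panel. The stud stands 117 mm from the hinge, midway along it: panel shut, at x 0, y 42 mm of the bay, this point 46 mm above the deck while proud
- rinse_bottle: clear plastic rinse bottle, 62 mm across and 190 mm tall, standing on the table; origin at its foot
- stain_jar: amber jar with black lid, 60 mm across and 100 mm tall, standing on the table; origin at its foot
- reagent_bottle: white plastic bottle, 54 mm across and 85 mm tall, standing on the table; origin at its foot
- tube_rack: white rack of capped tubes, 70 by 200 mm and 90 mm tall, standing on the table; origin under its middle
- paper_roll: roll of printer paper, 52 mm across and 57 mm tall, standing on the analyser's flat rear top (207 mm above the table), on its left half; origin at its foot

How it is judged:
On the way, in this order (a step that is already met when the one before it is completed fails the run):
1. the lock pin is drawn out of its sleeve and clear of the bay (z of pin_foot in the frame of bay above -0.01 m), for 0.05 s.
2. the panel is swung shut on the deck (value of joint panel below 0.04 rad), for 0.1 s.
3. with the panel shut, the wing stud is pushed in through its slot (value of joint panel below 0.06 rad and value of joint plunger above 0.0113 m), for 0.05 s.
At the end, for the whole second after the job is handed in: The panel is shut (within 0.04 rad), the stud is locked: let go, it stays 7.5 to 11.1 mm in, which only the click notch allows. The lock pin rests inside the tray, both ends within the walls and under 40 mm above its underside (value of joint panel below 0.04 rad and value of joint plunger between 0.0075 and 0.0111 m and x of pin_foot in the frame of tray between -0.13 and 0.13 m and y of pin_foot in the frame of tray between -0.1 and 0.1 m and z of each of pin_foot, pin_head in the frame of tray below 0.04 m and x of pin_head in the frame of tray between -0.13 and 0.13 m and y of pin_head in the frame of tray between -0.1 and 0.1 m and linear speed of lock_pin below 0.02 m/s); the robot touches nothing.
It fails at once if the lock pin is dropped or flung: it moves faster than 1.1 m/s out of the grip (linear speed of lock_pin above 1.1 m/s and contact force between the fingers and lock_pin below 0.05 N).
It fails at once if a bottle, jar, rack or paper roll is moved by more than 40 mm or tipped (distance of any of rinse_bottle, stain_jar, reagent_bottle, tube_rack, paper_roll from where it was at the start of the episode above 0.04 m or angle between any of rinse_bottle, stain_jar, reagent_bottle, tube_rack, paper_roll's own z axis and vertical above 0.5 rad).
It also fails if it takes over 72 s, if anything falls off the work surface, if the arm or the gripper's body presses on something with over 40 N, if the wrist force passes 120 N, or if a joint passes its speed limit or range.

### The arm

A 6-joint arm with a two-finger parallel gripper is mounted at the origin on the work surface. World frame = base frame: x ahead of the robot, y to its left, z up, the work surface at z = 0. Lengths are in m, angles in rad, forces in N, time in s.
With the tool pointing down it reaches from about 0.325 to 0.775 m from the base axis. Payload 9.3 kg.
Tool frame: the origin (TCP) lies on the centre line of the jaws, within the pads' length; the fingertips stand 8 mm ahead of it and the grasp point (between the pads) lies 11 mm behind it (env.tips_ahead is the distance from the TCP to the fingertips, in m); z points along the fingers, y is the line along which they close (so a half turn about z gives the same grasp; the last joint's range is limited). The gripper opens to 85 mm and grips with 20 to 120 N. Pads are 22 mm wide; open, the fingers measure 114 mm over their backs; the gripper's body (76 mm by 85 mm) begins 54 mm behind the grasp point. The pads swing forward as they close: fully open they stand 13 mm farther back than shut.
Start: joints at [-1.308, 0.259, 0.021, 1.334, 0, 1.418], TCP at [0.222, -0.503, 0.239] pointing down, gripper open.
Joint ranges: [-3.04, 3.04], [-0.91, 1.82], [-1.04, 1.36], [-1.92, 1.95], [-1.52, 1.45], [-3.14, 3.14]. Speed limits (rad/s): [2.22, 2.22, 2.79, 3.14, 3.14, 3.14].

### API

Orientations are given as a rotation vector (axis times angle).
In Python, from bench import env gives the robot as it stands.
- The arm moves only by the shell command python3 -m inch 'ROWS'. ROWS is JSON, a list of rows, each a list of 7 numbers: the turn, a rotation vector about the tool's x, y, z in degrees, then the shift along the tool's x, y, z in m, then the closure, from 0 (fully open) to 1 (shut). In form: [[rx, ry, rz, x, y, z, hand], ...]. A call has 1 to 20 rows; each row is the pose to reach, as a shift and turn from the pose commanded when the call began, along the tool's axes at that moment; what a row does not reach only later rows make up. A row lasts 1/12 s, in which the tool goes at most 41.7 mm and 7.16 degrees, less where a joint would pass 70% of its speed; a pose out of reach is approached as far as the arm can. A call with a gripper value outside its range is refused whole. The fingers move at their own pace and stop on an object; the grip force is fixed at half the most. Time passes only in rows, so rows that repeat a pose let the fingers close. It gives the time, the measured TCP pose, the force and the opening at its end, in the units of the state.
- env.get_state(): the state, without advancing time (a new reading comes with each control period).
- env.snapshot(name): name is "side" or "top"; returns the picture (384x512x3 uint8, red, green, blue); there is no depth.
- env.get_calibration(name): a dict with "vertical_fov" (degrees; the focal length in pixels is half the picture's height over the tangent of half this angle, whatever the lens; pixels are square), "cx", "cy" (the principal point, pixels), "R" (3x3) and "t" (3): a world point X has camera coordinates R X + t. Camera axes: x right, y down, z forward; pixel columns grow to the right and rows downward; lengths in m; the calibration is good to about 2 mm. A picture is of the moment at which its call begins. get_calibration takes no time and is no camera call.
- env.hand_in(): hands the job in, once; it reports no verdict.
Trained networks look in the newest picture that a camera, given by its name, has taken for a name from the list of things; names that differ only in an ending like _2 or _b are one class to them, and where a whole thing is asked for, a point or a joint stands for the part that bears it (a point fixed in the world has none). Each returns a list of dicts, best first, with "confidence" (0 to 1); they miss things now and then, are a little off and sometimes report something else, mostly with a low value. They report only what shows in the picture. A call takes as long as a camera call.
- env.masks_of(camera, label): "mask" (384x512 bool, what is visible of it) and "extent" ([left, top, width, height] in pixels, round what is visible of it).
The state is a dict: "time_s": time; "joints": joint angles; "dq": joint speeds; "tau": joint torques, N m; "eef_pos": TCP position; "tcp_rot": TCP orientation; "wrist_force": force on the tool from outside, world axes, zero at the start; "torque": the same for the moment, N m; "finger_gap": finger opening in m.
Only numpy, scipy, OpenCV 4.12 (cv2) and the standard library are available. Lean on these libraries where they do the work, as an engineer would, in place of code of your own. Each camera call takes 0.05 s, during which the arm holds its last target. There are 200 camera calls.

## Working session

There is one attempt and no reset: what is moved stays moved. The work goes in short steps, Python scripts to look and compute and a shell command to move; the robot and the scene stay as the last step left them, time stands still between calls to the robot, and variables do not carry over. Pictures are saved under pics/ and viewed, on a budget of 10 in all, crops included, one or two more only if the job needs it, and the job is handed in when it is done.

```bash
ls; mkdir -p pics
python3 - <<'E'
from bench import env
import cv2,numpy as np
print(env.get_state())
ims=[]
for n in("side","top"):
    c=env.get_calibration(n);print(n,c)
    cv2.imwrite(f"pics/{n}0.png",env.snapshot(n)[:,:,::-1])
    for l in("analyser","lock_pin","tray","panel","stud_grip","rinse_bottle","stain_jar","reagent_bottle","tube_rack","paper_roll"):
        r=env.masks_of(n,l)
        print(l,[(round(d["confidence"],2),d["extent"]) for d in r[:2]])
E
```

```text
pics
{'time_s': 0.0, 'joints': array([-1.30760120e+00,  2.59213949e-01,  2.07397877e-02,  1.33369437e+00,
        1.00792374e-06,  1.41814393e+00]), 'dq': array([-0.00052345, -0.00029153,  0.00131327, -0.00147396,  0.00069274,
       -0.00019011]), 'tau': array([ 2.44836177e-03, -5.55646205e+01,  3.44525814e+01,  1.38480068e-02,
       -1.00056275e-04,  2.50828623e-05]), 'eef_pos': array([ 0.22207815, -0.5028705 ,  0.23864569]), 'tcp_rot': array([-3.07258717e+00, -6.48232449e-01,  1.17442501e-04]), 'wrist_force': array([ 0.5683459 , -0.01637144,  0.07852385]), 'torque': array([0.00426563, 0.02969302, 0.01333955]), 'finger_gap': 0.0851343210200263}
side {'vertical_fov': 46.45640681244954, 'cx': 261.00309860732904, 'cy': 182.76999761101752, 'R': array([[-0.89726641, -0.44133806, -0.01156332],
       [-0.20936041,  0.44840946, -0.86896327],
       [ 0.38869166, -0.77727066, -0.49474147]]), 't': array([0.5103382 , 0.19743593, 1.14917745])}
analyser [(0.88, [206.2, 88.8, 161.3, 150.5])]
lock_pin [(0.66, [307.4, 138.6, 16.0, 12.3])]
tray [(0.8, [161.7, 251.2, 137.2, 100.9]), (0.66, [132.5,
[... 598 characters left out ...]
), 't': array([0.12320273, 0.51923324, 1.0548137 ])}
analyser [(0.59, [260.3, 112.4, 201.8, 143.0])]
lock_pin [(0.62, [373.5, 197.8, 12.1, 12.1])]
tray [(0.93, [123.0, 176.7, 77.0, 97.1]), (0.35, [433.3, 212.7, 28.7, 13.3])]
panel [(0.66, [393.9, 176.4, 71.4, 81.3]), (0.42, [371.1, 199.4, 16.8, 13.9])]
stud_grip [(0.59, [431.0, 211.5, 32.2, 14.4])]
rinse_bottle [(0.82, [142.8, 120.0, 28.7, 35.2])]
stain_jar [(0.93, [207.7, 113.7, 18.5, 28.9])]
reagent_bottle [(0.91, [169.2, 275.0, 20.2, 23.2]), (0.15, [78.8, 154.5, 52.4, 69.3])]
tube_rack [(0.81, [78.0, 154.4, 53.1, 72.2]), (0.72, [170.2, 273.8, 21.1, 24.0])]
paper_roll [(0.88, [310.4, 115.2, 23.3, 28.6]), (0.23, [375.1, 200.7, 10.9, 10.7])]
```

Run:
```python
import cv2
t=cv2.imread("pics/top0.png");s=cv2.imread("pics/side0.png")
cv2.imwrite("pics/a.png",cv2.resize(t[90:300,60:480],(800,400),interpolation=cv2.INTER_CUBIC))
cv2.imwrite("pics/b.png",cv2.resize(s[70:250,180:400],(733,600),interpolation=cv2.INTER_CUBIC))
```

```text
(no output)
```

View pics/a.png

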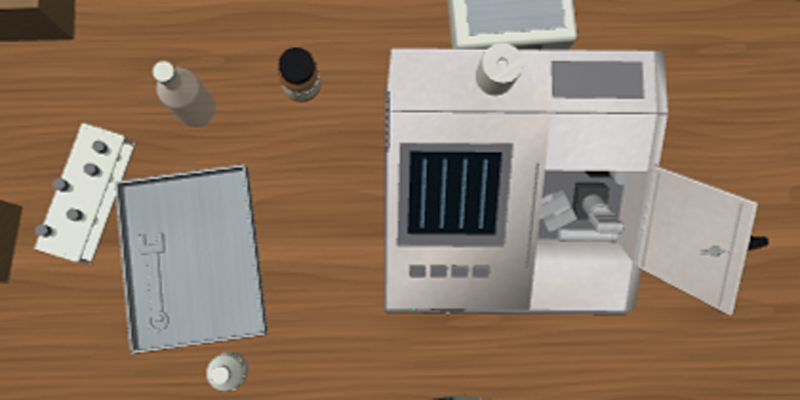

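View pics/b.png

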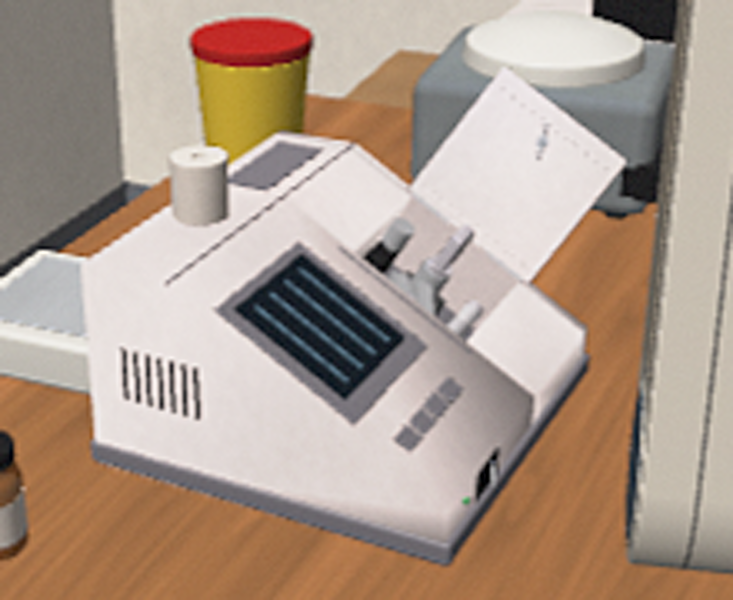

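Top crop shows the analyser's ridge at crop pixels (388,111)–(664,113), the pin grip near (605,215), the panel leaning right, and the tray corners at (118,183), (247,166), (266,333) and (133,352). The side crop shows the same, with the pin head at about (463,235). I'll fit poses from these corners.

```bash
cat > h.py <<'E'
from bench import env
import numpy as np, cv2
from scipy.optimize import least_squares
from scipy.spatial.transform import Rotation as Ro
CAL={n:env.get_calibration(n) for n in("top","side")}
def proj(n,X):
    c=CAL[n];p=np.atleast_2d(X)@np.array(c["R"]).T+np.array(c["t"])
    f=192/np.tan(np.radians(c["vertical_fov"]/2))
    return f*p[:,:2]/p[:,2:]+[c["cx"],c["cy"]]
A2=lambda p:np.array(p)/1.905+[60,90]
B2=lambda p:np.array(p)/3.333+[180,70]
Rz=lambda a:Ro.from_euler("z",a).as_matrix()
Rbay=Ro.from_euler("y",-30,degrees=True).as_matrix()  # x up slope, z leaning to front (-x)
Obay=np.array([-.0425,-.097,.1336])
def w_an(p,X): return np.atleast_2d(X)@Rz(p[2]).T+[p[0],p[1],0]
def w_bay(p,X): return w_an(p,np.atleast_2d(X)@Rbay.T+Obay)
def w_panel(p,th,X):
    R=Ro.from_euler("x",-th).as_matrix()  # check sign: opens outwards
    R=Ro.from_euler("x",th).as_matrix()
    return w_bay(p,np.atleast_2d(X)@R.T+[0,-.075,0])
def rel(T_R,T_p,R,p):
    """shift and turn(deg rotvec) in tool axes from pose (R,p) to target"""
    return np.round(R.T@(np.array(T_p)-p),4),np.round(np.degrees(Ro.from_matrix(R.T@T_R).as_rotvec()),2)
E
cat > fit.py <<'E'
from h import *
an=[("top",A2([388,111]),[.085,.18,.207]),("top",A2([664,113]),[.085,-.18,.207]),("top",A2([392,49]),[.17,.18,.207]),("top",A2([656,52]),[.17,-.18,.207]),
("top",A2([387,309]),[-.17,.18,.06]),("top",A2([630,311]),[-.17,-.18,.06]),
("side",B2([352,145]),[.085,-.18,.207]),("side",B2([165,283]),[.085,.18,.207]),("side",B2([275,135]),[.17,-.18,.207]),("side",B2([95,450]),[.17,.18,0]),("side",B2([450,560]),[-.17,.18,0]),("side",B2([585,335]),[-.17,-.18,.06]),("side",B2([88,262]),[.17,.18,.207])]
def f(p): return np.concatenate([proj(n,w_an(p,X))[0]-u for n,u,X in an])
r=least_squares(f,[.55,-.1,0],loss="soft_l1");p=r.x
print("analyser",p,"\n",f(p).reshape(-1,2).round(1).tolist())
pan=[("top",A2([657,165]),[.076,0,.003]),("top",A2([756,204]),[.076,.152,.003]),("top",A2([734,313]),[-.076,.152,.003]),("top",A2([640,265]),[-.076,0,.003]),
("side",B2([505,68]),[.076,.152,0]),("side",B2([627,160]),[-.076,.152,0]),("side",B2([527,282]),[-.076,0,0]),("side",B2([410,190]),[.076,0,0])]
g=lambda t:np.concatenate([proj(n,w_panel(p,t[0],X))[0]-u for n,u,X in pan])
r=least_squares(g,[2.],loss="soft_l1");print("panel",r.x,g(r.x).reshape(-1,2).round(1).tolist())
tr=[([118,183],[.13,.1]),([247,166],[.13,-.1]),([266,333],[-.13,-.1]),([133,352],[-.13,.1])]
h=lambda q:np.concatenate([(proj("top",np.array([[*(Rz(q[2])[:2,:2]@X+q[:2]),.035]]))[0]-A2(u)) for u,X in tr])
r=least_squares(h,[.4,.4,0]);print("tray",r.x,h(r.x).round(1))
for nm,X in(("sleeve",[0,-.018,-.013]),("head",[0,-.018,.037]),("studshut",[0,.042,.046])):
    W=w_bay(p,X);print(nm,W,proj("top",W),proj("side",W))
for n in("rinse_bottle","stain_jar","reagent_bottle","tube_rack","paper_roll"):pass
E
python3 fit.py
```

```text
analyser [ 0.52921214 -0.09416904 -0.03174765] 
 [[0.1, 0.4], [0.3, 0.1], [-2.0, -0.1], [2.7, -0.9], [-1.0, -0.0], [1.1, -0.6], [0.5, -0.6], [0.4, 0.4], [1.2, -1.5], [0.7, 6.0], [-1.7, 4.1], [0.4, -2.8], [-2.3, 0.7]]
panel [2.09668803] [[-2.8, -0.3], [0.8, -1.4], [-1.0, 0.4], [-2.6, 0.4], [-0.7, -0.8], [-0.1, 0.2], [-0.2, 0.6], [-1.2, -0.3]]
tray [0.45012599 0.37949096 0.10754557] [-0.6 -0.9  0.3 -1.1  0.7  1.  -0.3  0.8]
sleeve [[ 0.48957991 -0.20796837  0.12234167]] [[373.69338138 201.86507085]] [[311.13172676 150.27882312]]
head [[ 0.46459251 -0.20717481  0.16564294]] [[379.54191251 209.53367371]] [[319.11063587 139.37261131]]
studshut [[ 0.46199931 -0.1470622   0.17343717]] [[356.82886202 210.89557147]] [[313.3119772  144.55426603]]
```

```bash
cat >> h.py <<'E'
P=np.array([.5292,-.0942,-.0317])
RB=Rz(P[2])@Rbay
TD=RB@np.diag([1,-1,-1.])   # tool: x up slope, y -bay y, z into deck
def now():
    s=env.get_state();return Ro.from_rotvec(s["tcp_rot"]).as_matrix(),np.array(s["eef_pos"]),s
def go(*tg):
    R,p,s=now();print("t",round(s["time_s"],2),"pos",p.round(4),"F",np.round(s["wrist_force"],1),"gap",round(s["finger_gap"],4))
    for T,q in tg:
        d,a=rel(T,np.ravel(q),R,p);print("turn",a,"shift",d,"to",np.ravel(q).round(3))
E
python3 - <<'E'
from h import *
go((TD,[.22,-.5,.40]),(TD,w_bay(P,[0,-.018,.19])),(TD,w_bay(P,[0,-.018,.08])),(TD,w_bay(P,[0,-.018,.01])))
E
```

```text
t 1.1 pos [ 0.2222 -0.5032  0.2393] F [-0.6  0.2  0.7] gap 0.0855
turn [-6.71 29.49 25.05] shift [-0.0007 -0.0037 -0.1607] to [ 0.22 -0.5   0.4 ]
turn [-6.71 29.49 25.05] shift [ 0.2723 -0.2059 -0.0589] to [ 0.388 -0.205  0.298]
turn [-6.71 29.49 25.05] shift [ 0.3219 -0.1821  0.0364] to [ 0.443 -0.207  0.203]
turn [-6.71 29.49 25.05] shift [ 0.3535 -0.167   0.097 ] to [ 0.478 -0.208  0.142]
```

```bash
python3 -m inch '[[-1,4,4,0,0,-0.04,0.3],[-2,9,8,0,0,-0.08,0.3],[-3,14,12,0,0,-0.12,0.3],[-4.5,20,17,0.02,-0.02,-0.16,0.3],[-6,26,22,0.05,-0.04,-0.16,0.3],[-6.71,29.49,25.05,0.08,-0.06,-0.16,0.3],[-6.71,29.49,25.05,0.115,-0.085,-0.16,0.3],[-6.71,29.49,25.05,0.15,-0.11,-0.15,0.3],[-6.71,29.49,25.05,0.18,-0.135,-0.135,0.3],[-6.71,29.49,25.05,0.21,-0.16,-0.11,0.3],[-6.71,29.49,25.05,0.24,-0.18,-0.085,0.3],[-6.71,29.49,25.05,0.2723,-0.2059,-0.0589,0.3],[-6.71,29.49,25.05,0.29,-0.198,-0.02,0.3],[-6.71,29.49,25.05,0.3,-0.193,0,0.3],[-6.71,29.49,25.05,0.3,-0.193,0,0.3],[-6.71,29.49,25.05,0.3,-0.193,0,0.3]]'
python3 - <<'E'
from h import *
go((TD,w_bay(P,[0,-.018,.08])),(TD,w_bay(P,[0,-.018,.01])))
t=env.snapshot("top")[:,:,::-1];s=env.snapshot("side")[:,:,::-1]
cv2.imwrite("pics/c.png",np.hstack([cv2.resize(t[130:290,310:470],(400,400),interpolation=2),cv2.resize(s[80:200,250:370],(400,400),interpolation=2)]))
E
```

```text
time_s: 2.43
eef_pos: [0.4185, -0.2039, 0.2381]
tcp_rot: [3.03, -0.045, 0.809]
wrist_force: [0.5, 0.1, 0.5]
finger_gap: 0.0596
t 2.43 pos [ 0.4185 -0.2039  0.2381] F [0.5 0.1 0.5] gap 0.0596
turn [-0.18  0.12  0.07] shift [0.0038 0.002  0.0428] to [ 0.443 -0.207  0.203]
turn [-0.18  0.12  0.07] shift [0.004  0.0022 0.1128] to [ 0.478 -0.208  0.142]
```

View pics/c.png

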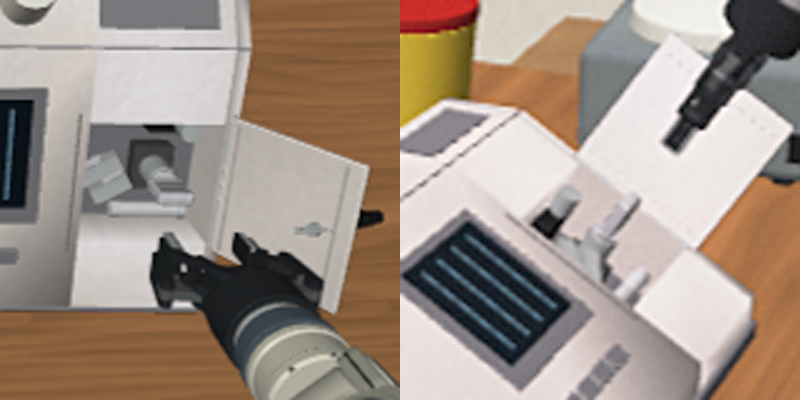

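The view shows the jaws open either side of the pin's axis, with the pin head at crop (175,198) where I predicted it. I'll go down and close.

```bash
python3 -m inch '[[0,0,0,0.004,0.002,0.03,0.3],[0,0,0,0.004,0.002,0.06,0.3],[0,0,0,0.004,0.002,0.09,0.3],[0,0,0,0.004,0.002,0.112,0.3],[0,0,0,0.004,0.002,0.112,0.3],[0,0,0,0.004,0.002,0.112,0.3],[0,0,0,0.004,0.002,0.112,0.6],[0,0,0,0.004,0.002,0.112,0.8],[0,0,0,0.004,0.002,0.112,0.8],[0,0,0,0.004,0.002,0.112,0.8],[0,0,0,0.004,0.002,0.112,0.8]]'
python3 - <<'E'
from h import *
go((TD,w_bay(P,[0,-.018,.01])),(TD,w_bay(P,[0,-.018,.09])))
print(now()[2]["torque"])
E
```

```text
time_s: 3.45
eef_pos: [0.4781, -0.2101, 0.1464]
tcp_rot: [3.023, -0.048, 0.814]
wrist_force: [-3.9, 1.2, 5.8]
finger_gap: 0.0353
t 3.45 pos [ 0.4781 -0.2101  0.1464] F [-3.9  1.2  5.8] gap 0.0353
turn [ 0.13 -0.15  0.03] shift [-0.0022 -0.0024  0.0035] to [ 0.478 -0.208  0.142]
turn [ 0.13 -0.15  0.03] shift [-0.002  -0.0023 -0.0765] to [ 0.438 -0.206  0.212]
[0.11609298 0.52592938 0.0141032 ]
```

```bash
python3 -m inch '[[0,0,0,0,0,-0.004,0.8],[0,0,0,0,0,-0.008,0.8],[0,0,0,0,0,-0.012,0.8],[0,0,0,0,0,-0.012,0.8]]'
python3 - <<'E'
from h import *
R,p,s=now();print("tool-frame F",R.T@s["wrist_force"],"M",R.T@s["torque"])
go((TD,w_bay(P,[0,-.018,.01])))
E
```

```text
time_s: 3.78
eef_pos: [0.4721, -0.2096, 0.1562]
tcp_rot: [3.024, -0.048, 0.813]
wrist_force: [1.9, -0.4, 0.9]
finger_gap: 0.035
tool-frame F [2.09259013 0.31413608 0.15546803] M [-0.02999549  0.09531739  0.03314783]
t 3.78 pos [ 0.4721 -0.2096  0.1562] F [ 1.9 -0.4  0.9] gap 0.035
turn [ 0.08 -0.09  0.03] shift [-0.0018 -0.0022  0.015 ] to [ 0.478 -0.208  0.142]
```

```bash
python3 -m inch '[[0,0,0,0,0,-0.008,0.8],[0,0,0,0,0,-0.016,0.8],[0,0,0,0,0,-0.024,0.8],[0,0,0,0,0,-0.032,0.8],[0,0,0,0,0,-0.04,0.8],[0,0,0,0,0,-0.048,0.8],[0,0,0,0,0,-0.056,0.8],[0,0,0,0,0,-0.066,0.8],[0,0,0,0,0,-0.08,0.8],[0,0,0,0,0,-0.1,0.8],[0,0,0,0,0,-0.12,0.8],[0,0,0,0,0,-0.13,0.8],[0,0,0,0,0,-0.13,0.8]]'
python3 - <<'E'
from h import *
R,p,s=now();print("tool-frame F",R.T@s["wrist_force"],"M",R.T@s["torque"])
go((TD,w_bay(P,[0,-.018,.01])))
t=env.snapshot("top")[:,:,::-1];s=env.snapshot("side")[:,:,::-1]
cv2.imwrite("pics/d.png",np.hstack([cv2.resize(t[130:290,310:470],(400,400),interpolation=2),cv2.resize(s[80:200,250:370],(400,400),interpolation=2)]))
E
```

```text
time_s: 4.87
eef_pos: [0.4063, -0.2071, 0.2691]
tcp_rot: [3.024, -0.049, 0.812]
wrist_force: [-0.1, -1.1, -2.4]
finger_gap: 0.035
tool-frame F [-1.24463189  1.07812327  2.03724973] M [-0.02860108 -0.59524113 -0.01928945]
t 4.87 pos [ 0.4063 -0.2071  0.2691] F [-0.1 -1.1 -2.4] gap 0.035
turn [ 0.1  -0.06  0.  ] shift [-0.0014 -0.0019  0.1457] to [ 0.478 -0.208  0.142]
```

View pics/d.png

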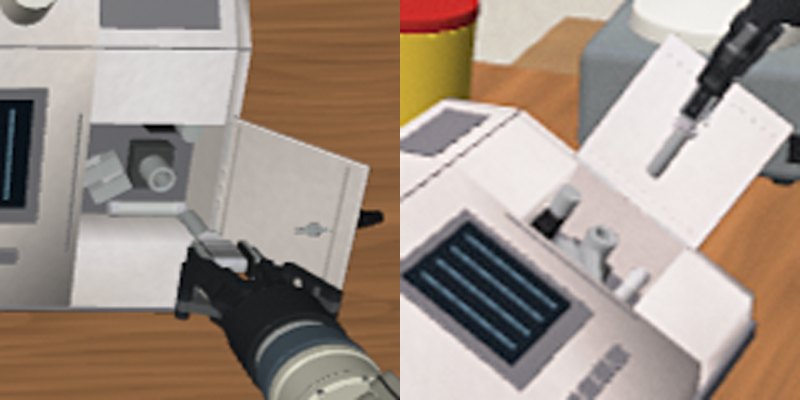

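The pin is out, held straight on the tool axis. The sleeve is empty at top-crop (160,175), and the shaft shows fully clear in the side crop. Next I'll locate the bottles around the tray.

```bash
cat >> h.py <<'E'
def unproj(n,u,z):
    c=CAL[n];R=np.array(c["R"]);C=-R.T@np.array(c["t"])
    f=192/np.tan(np.radians(c["vertical_fov"]/2))
    d=R.T@np.array([(u[0]-c["cx"])/f,(u[1]-c["cy"])/f,1]);return C+d*(z-C[2])/d[2]
def tool(az,tilt): return Ro.from_euler("zy",[az,-tilt],degrees=True).as_matrix()@np.diag([1,-1,-1.])
def tray(x,y,z): return np.array([.450,.3795,0])+Rz(.1075)@[x,y,z]
E
python3 - <<'E'
from h import *
print("reagent cap",unproj("top",A2([220,373]),.085),"jar",unproj("top",A2([297,62]),.1),"rinse",unproj("top",A2([164,72]),.19))
for az in(10,20,30):
  T=tool(az,50)
  c=tray(.0,-.03,0)+.053*np.array([np.cos(np.radians(az)),np.sin(np.radians(az)),0])
  c[2]=.012
  tcp=c-.0825*T[:,2];print(az,"foot",c,"tcp",tcp,"body mid",tcp-.11*T[:,2])
  go((T,tcp-[0,0,-.25]),(T,tcp+[0,0,.10]),(T,tcp))
E
```

```text
reagent cap [0.2829435  0.32592348 0.085     ] jar [0.72725227 0.21020494 0.1       ] rinse [0.68683023 0.37935911 0.19      ]
10 foot [0.5054136  0.35887653 0.012     ] tcp [0.44221494 0.35887653 0.06502998] body mid [0.35795005 0.35887653 0.13573661]
t 4.97 pos [ 0.4066 -0.2069  0.267 ] F [-0.1  0.4 -2.1] gap 0.0352
turn [ -0.56  20.08 -11.34] shift [ 0.0388 -0.5666 -0.0329] to [0.442 0.359 0.315]
turn [ -0.56  20.08 -11.34] shift [-0.0361 -0.5666  0.0971] to [0.442 0.359 0.165]
turn [ -0.56  20.08 -11.34] shift [-0.0861 -0.5666  0.1837] to [0.442 0.359 0.065]
20 foot [0.5030225  0.36780024 0.012     ] tcp [0.43982383 0.36780024 0.06502998] body mid [0.35555895 0.36780024 0.13573661]
t 4.97 pos [ 0.4066 -0.2069  0.267 ] F [-0.1  0.4 -2.1] gap 0.0352
turn [ -2.32  20.04 -21.24] shift [ 0.0365 -0.5755 -0.0342] to [0.44  0.368 0.315]
turn [ -2.32  20.04 -21.24] shift [-0.0384 -0.5754  0.0957] to [0.44  0.368 0.165]
turn [ -2.32  20.04 -21.24] shift [-0.0884 -0.5754  0.1823] to [0.44  0.368 0.065]
30 foot [0.49911814 0.37617318 0.012     ] tcp [0.43591947 0.37617318 0.06502998] body mid [0.35165458 0.37617318 0.13573661]
t 4.97 pos [ 0.4066 -0.2069  0.267 ] F [-0.1  0.4 -2.1] gap 0.0352
turn [ -4.08  19.9  -31.13] shift [ 0.0329 -0.5837 -0.0363] to [0.436 0.376 0.315]
turn [ -4.08  19.9  -31.13] shift [-0.042  -0.5837  0.0936] to [0.436 0.376 0.165]
turn [ -4.08  19.9  -31.13] shift [-0.092  -0.5836  0.1803] to [0.436 0.376 0.065]
```

```bash
sed -i 's/from_euler("zy"/from_euler("ZY"/' h.py
python3 - <<'E'
from h import *
az=30;T=tool(az,47)
c=tray(.03,-.03,0)+.053*np.array([np.cos(np.radians(az)),np.sin(np.radians(az)),0]);c[2]=.013
tcp=c-.0825*T[:,2];print(T[:,2])
np.save("tcp.npy",tcp)
go((TD,[.36,-.2,.33]),(tool(20,40),[.42,.1,.33]),(T,tcp+[0,0,.25]),(T,tcp+[0,0,.10]),(T,tcp))
E
```

```text
[ 0.63337088  0.36567685 -0.68199836]
t 4.97 pos [ 0.4066 -0.2069  0.267 ] F [-0.1  0.4 -2.1] gap 0.0352
turn [ 0.01  0.03 -0.04] shift [-0.0091 -0.0054 -0.078 ] to [ 0.36 -0.2   0.33]
turn [ 12.54   9.9  -17.94] shift [ 0.0344 -0.3072 -0.0528] to [0.42 0.1  0.33]
turn [ 19.89  16.58 -25.04] shift [ 0.0711 -0.5581 -0.0192] to [0.477 0.349 0.319]
turn [ 19.89  16.58 -25.04] shift [-0.0039 -0.5581  0.1108] to [0.477 0.349 0.169]
turn [ 19.89  16.58 -25.04] shift [-0.0538 -0.558   0.1974] to [0.477 0.349 0.069]
```

```bash
python3 -m inch '[[0,0,0,-0.005,-0.02,-0.03,0.8],[2,1,-2,0,-0.055,-0.05,0.8],[4,3,-5,0.01,-0.095,-0.055,0.8],[6,5,-8,0.015,-0.135,-0.055,0.8],[8,6,-11,0.02,-0.175,-0.055,0.8],[9,7,-13,0.025,-0.215,-0.055,0.8],[11,8,-15,0.03,-0.255,-0.053,0.8],[12.5,10,-18,0.034,-0.295,-0.053,0.8],[14,12,-20,0.04,-0.335,-0.05,0.8],[16,13,-22,0.048,-0.375,-0.045,0.8],[18,15,-24,0.055,-0.415,-0.04,0.8],[19.9,16.6,-25,0.06,-0.455,-0.03,0.8],[19.9,16.6,-25,0.065,-0.495,-0.025,0.8],[19.9,16.6,-25,0.07,-0.53,-0.02,0.8],[19.9,16.6,-25,0.05,-0.558,0.02,0.8],[19.9,16.6,-25,0.03,-0.558,0.05,0.8],[19.9,16.6,-25,0.012,-0.558,0.083,0.8],[19.9,16.6,-25,-0.004,-0.558,0.111,0.8],[19.9,16.6,-25,-0.004,-0.558,0.111,0.8],[19.9,16.6,-25,-0.004,-0.558,0.111,0.8]]'
python3 - <<'E'
from h import *
T=tool(30,47);tcp=np.load("tcp.npy")
go((T,tcp+[0,0,.10]),(T,tcp))
t=env.snapshot("top")[:,:,::-1];s=env.snapshot("side")[:,:,::-1]
cv2.imwrite("pics/e.png",np.hstack([cv2.resize(t[140:300,80:240],(400,400),interpolation=2),cv2.resize(s[210:370,130:290],(400,400),interpolation=2)]))
E
```

```text
time_s: 6.63
eef_pos: [0.4755, 0.3488, 0.1664]
tcp_rot: [-2.617, -0.702, -1.129]
wrist_force: [0.1, 0.7, -0.8]
finger_gap: 0.0346
t 6.63 pos [0.4755 0.3488 0.1664] F [ 0.1  0.7 -0.8] gap 0.0346
turn [-0.06  0.3   0.01] shift [ 0.0029  0.0002 -0.0011] to [0.477 0.349 0.169]
turn [-0.06  0.3   0.01] shift [-0.0699  0.0003  0.0675] to [0.477 0.349 0.069]
```

View pics/e.png

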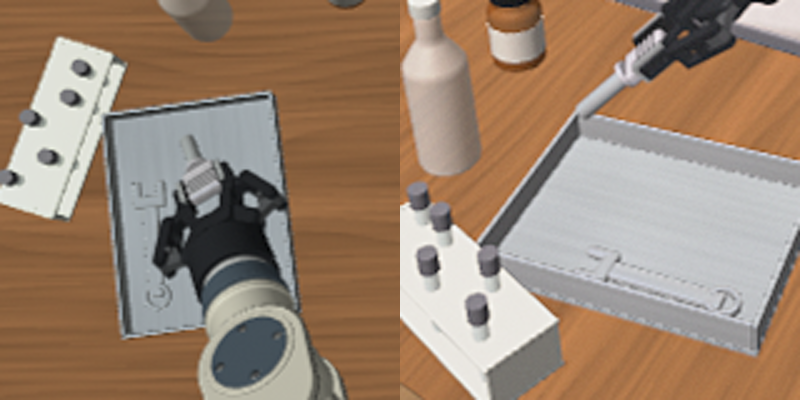

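The pin is held over the tray's middle, foot at top-crop (190,140), well clear of the walls and spanner. Lowering it.

```bash
python3 -m inch '[[0,0,0,-0.02,0,0.0187,0.8],[0,0,0,-0.04,0,0.0373,0.8],[0,0,0,-0.058,0,0.054,0.8],[0,0,0,-0.0625,0,0.0585,0.8],[0,0,0,-0.0665,0,0.062,0.8],[0,0,0,-0.0665,0,0.062,0.8]]'; python3 -m inch '[[0,0,0,-0.0015,0,0.0014,0.8],[0,0,0,-0.003,0,0.0028,0.8],[0,0,0,-0.003,0,0.0028,0.8]]'
python3 - <<'E'
from h import *
T=tool(30,47);tcp=np.load("tcp.npy")
go((T,tcp))
E
```

```text
time_s: 7.23
eef_pos: [0.4778, 0.3494, 0.0794]
tcp_rot: [-2.612, -0.7, -1.139]
wrist_force: [-1.2, -0.4, -1.4]
finger_gap: 0.0348
time_s: 7.48
eef_pos: [0.4773, 0.3493, 0.0753]
tcp_rot: [-2.612, -0.7, -1.14]
wrist_force: [-0.0, -0.1, -1.9]
finger_gap: 0.035
t 7.48 pos [0.4773 0.3493 0.0753] F [-0.  -0.1 -1.9] gap 0.035
turn [-0.01 -0.15  0.02] shift [-0.0048 -0.0002  0.0037] to [0.477 0.349 0.069]
```

```bash
python3 -m inch '[[0,0,0,-0.0015,0,0.0014,0.8],[0,0,0,-0.003,0,0.0028,0.8],[0,0,0,-0.0045,0,0.004,0.8],[0,0,0,-0.0045,0,0.004,0.8]]';python3 -m inch '[[0,0,0,-0.001,0,0.001,0.8],[0,0,0,-0.002,0,0.002,0.8],[0,0,0,-0.002,0,0.002,0.8]]'
```

```text
time_s: 7.82
eef_pos: [0.4765, 0.3489, 0.0677]
tcp_rot: [-2.613, -0.701, -1.136]
wrist_force: [-0.2, 0.1, -1.6]
finger_gap: 0.035
time_s: 8.07
eef_pos: [0.4774, 0.3494, 0.066]
tcp_rot: [-2.611, -0.7, -1.14]
wrist_force: [-0.7, -0.8, 3.6]
finger_gap: 0.0351
```

```bash
python3 -m inch '[[0,3.5,0,-0.0056,0,0,0.8],[0,7,0,-0.0106,0,0,0.8],[0,10.5,0,-0.0156,0,0.0007,0.8],[0,14,0,-0.0206,0,0.0015,0.8],[0,14,0,-0.0206,0,0.0015,0.8]]'; python3 -m inch '[[0,0,0,0,0,0,0.55],[0,0,0,0,0,0,0.5],[0,0,0,0,0,0,0.45],[0,0,0,0,0,0,0.4],[0,0,0,0,0,0,0.35],[0,0,0,0,0,0,0.3],[0,0,0,0,0,0,0.3],[0,0,0,0,0,0,0.3]]';python3 - <<'E'
from h import *
go((tool(30,47),[.44,.33,.22]),)
t=env.snapshot("top")[:,:,::-1];s=env.snapshot("side")[:,:,::-1]
cv2.imwrite("pics/f.png",np.hstack([cv2.resize(t[140:300,80:240],(400,400),interpolation=2),cv2.resize(s[210:370,130:290],(400,400),interpolation=2)]))
E
```

```text
time_s: 8.48
eef_pos: [0.5152, 0.3861, 0.0818]
tcp_rot: [-2.453, -0.653, -1.385]
wrist_force: [-5.6, -4.4, 4.9]
finger_gap: 0.035
time_s: 9.15
eef_pos: [0.5145, 0.3852, 0.0821]
tcp_rot: [-2.455, -0.653, -1.382]
wrist_force: [-0.1, -0.2, -0.3]
finger_gap: 0.0596
t 9.15 pos [0.5145 0.3852 0.0821] F [-0.1 -0.2 -0.3] gap 0.0596
turn [  0.34 -11.72  -0.04] shift [ 0.07    0.0114 -0.1502] to [0.44 0.33 0.22]
```

View pics/f.png

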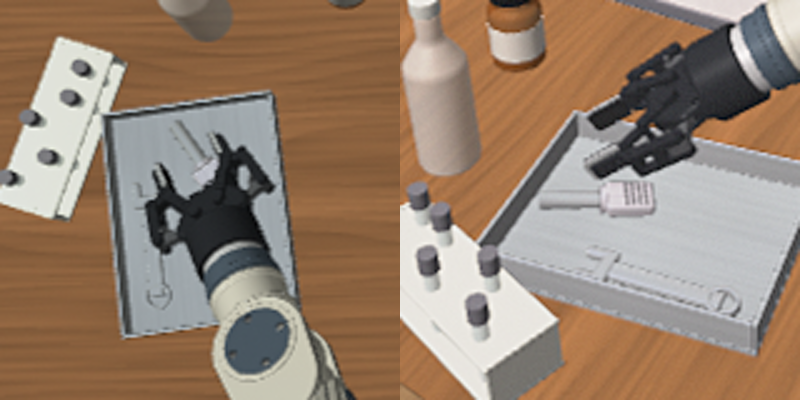

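The pin lies flat in the tray, shaft to grip across side-crop (540,200)–(655,200), with all bottles standing. Next is retreating and planning the panel push from the outer side.

Run:
```python
from h import *
R,p,s=now();print("joints",s["joints"].round(3))
go((tool(20,40),[.44,.30,.25]),(tool(0,30),[.42,.0,.33]),(TD,[.33,-.2,.38]),(TD,[.26,-.42,.38]))
th=2.097
for q in([-.05,.152,.006],[.05,.152,.006],[-.076,.152,.006],[0,.117,.06]):print(q,w_panel(P,th,q))
# bay coords of finger path
for y,z in((-.2,.20),(-.2,.10)): print(w_bay(P,[-.05,y,z+.008]))
```

```text
joints [ 0.509  0.372 -1.041 -0.867  0.006  3.134]
t 9.25 pos [0.5145 0.3852 0.082 ] F [-0.3  0.3 -0.9] gap 0.0595
turn [ -7.29 -18.68   6.49] shift [ 0.0879  0.0376 -0.1785] to [0.44 0.3  0.25]
turn [-20.86 -28.1   21.59] shift [ 0.0694  0.2885 -0.3616] to [0.42 0.   0.33]
turn [-22.15 -28.02  22.9 ] shift [ 0.0197  0.4177 -0.5389] to [ 0.33 -0.2   0.38]
turn [-22.15 -28.02  22.9 ] shift [-0.0689  0.5741 -0.6838] to [ 0.26 -0.42  0.38]
[-0.05, 0.152, 0.006] [[ 0.37122655 -0.34284896  0.21981838]]
[0.05, 0.152, 0.006] [[ 0.45778558 -0.3455938   0.26981838]]
[-0.076, 0.152, 0.006] [[ 0.3487212  -0.3421353   0.20681838]]
[0, 0.117, 0.06] [[ 0.44226229 -0.37423217  0.19511984]]
[[ 0.33008076 -0.38503509  0.28873328]]
[[ 0.38005564 -0.38661983  0.20213074]]
```

```bash
cat >> h.py <<'E'
def tz(T,d): return T@Ro.from_euler("z",d,degrees=True).as_matrix()
TF=tz(TD,180)
E
python3 - <<'E'
from h import *
go((tz(tool(30,50),-20),[.47,.35,.15]),(tz(tool(25,40),-50),[.44,.30,.25]),(tz(tool(10,35),-85),[.43,.15,.31]),(tz(tool(0,30),-110),[.41,.0,.34]))
E
```

```text
t 9.25 pos [0.5145 0.3852 0.082 ] F [-0.3  0.3 -0.9] gap 0.0595
turn [  1.85  -8.56 -19.99] shift [ 0.0289  0.0087 -0.0832] to [0.47 0.35 0.15]
turn [  4.89 -18.94 -46.31] shift [ 0.0879  0.0376 -0.1785] to [0.44 0.3  0.25]
turn [  5.62 -28.75 -69.59] shift [ 0.0957  0.1631 -0.2805] to [0.43 0.15 0.31]
turn [ 12.11 -36.37 -84.79] shift [ 0.0734  0.2836 -0.3742] to [0.41 0.   0.34]
```

```bash
python3 -m inch '[[0,0,0,0,0,-0.025,0.3],[0,0,0,0.01,0,-0.05,0.3],[1,-4,-7,0.028,0.008,-0.083,0.3],[1.8,-8.5,-13,0.05,0.015,-0.115,0.3],[2.5,-11,-19.5,0.07,0.026,-0.147,0.3],[3,-13,-26,0.088,0.038,-0.178,0.3],[3.5,-15,-32.5,0.09,0.06,-0.2,0.3],[4.2,-17,-39,0.091,0.085,-0.22,0.3],[4.9,-19,-45,0.093,0.11,-0.24,0.3],[5,-21,-51,0.094,0.135,-0.26,0.3],[5.2,-24,-57,0.0957,0.163,-0.28,0.3],[5.4,-26.5,-63,0.09,0.19,-0.3,0.3],[5.6,-28.7,-69,0.085,0.22,-0.323,0.3],[8,-31.5,-75,0.08,0.25,-0.348,0.5],[10,-34,-80,0.0734,0.2836,-0.3742,0.8],[12,-36.4,-84.8,0.0734,0.2836,-0.3742,1],[12,-36.4,-84.8,0.0734,0.2836,-0.3742,1]]'
python3 - <<'E'
from h import *
print(now()[2]["joints"].round(3))
go((tz(tool(-2,30),-145),[.33,-.2,.40]),(TF,[.27,-.42,.40]),(TF,w_bay(P,[-.05,-.2,.108])))
E
```

```text
time_s: 10.67
eef_pos: [0.4101, -0.0036, 0.3409]
tcp_rot: [1.538, 2.194, 0.405]
wrist_force: [0.1, 0.3, -0.5]
finger_gap: 0.0114
[-0.325 -0.342 -0.416  0.993  0.154  0.937]
t 10.67 pos [ 0.4101 -0.0036  0.3409] F [ 0.1  0.3 -0.5] gap 0.0114
turn [  0.43  -0.44 -33.21] shift [-0.1714 -0.1048 -0.0899] to [ 0.33 -0.2   0.4 ]
turn [  0.48  -0.25 -68.37] shift [-0.3605 -0.2291 -0.1185] to [ 0.27 -0.42  0.4 ]
turn [  0.48  -0.25 -68.37] shift [-0.3263 -0.2208  0.1077] to [ 0.38  -0.387  0.202]
```

```bash
python3 -m inch '[[0,0,-6,-0.03,-0.018,-0.02,1],[0,0,-13,-0.06,-0.037,-0.04,1],[0,0,-20,-0.095,-0.058,-0.06,1],[0,0,-27,-0.13,-0.08,-0.08,1],[0,0,-33,-0.165,-0.103,-0.1,1],[0,0,-40,-0.2,-0.125,-0.115,1],[0,0,-47,-0.235,-0.148,-0.1185,1],[0,0,-54,-0.27,-0.17,-0.1185,1],[0,0,-61,-0.305,-0.192,-0.1185,1],[0.4,-0.2,-68,-0.34,-0.215,-0.1185,1],[0.4,-0.2,-68,-0.36,-0.23,-0.1185,1],[0.4,-0.2,-68,-0.356,-0.228,-0.08,1],[0.4,-0.2,-68,-0.352,-0.227,-0.04,1],[0.4,-0.2,-68,-0.347,-0.226,0,1],[0.4,-0.2,-68,-0.342,-0.225,0.04,1],[0.4,-0.2,-68,-0.334,-0.223,0.075,1],[0.4,-0.2,-68,-0.3263,-0.2208,0.1077,1],[0.4,-0.2,-68,-0.3263,-0.2208,0.1077,1]]'
python3 - <<'E'
from h import *
R,p,s=now();print(s["joints"].round(3))
for y,z in((-.2,.11),(-.15,.12),(-.12,.125),(-.1,.13)): go((TF,w_bay(P,[-.05,y,z])))
t=env.snapshot("top")[:,:,::-1];s=env.snapshot("side")[:,:,::-1]
cv2.imwrite("pics/g.png",np.hstack([cv2.resize(t[130:290,330:490],(400,400),interpolation=2),cv2.resize(s[60:220,260:420],(400,400),interpolation=2)]))
E
```

```text
time_s: 12.17
eef_pos: [0.3812, -0.3795, 0.1937]
tcp_rot: [0.051, 2.62, 0.01]
wrist_force: [-0.8, 1.1, 0.3]
finger_gap: -0.0001
[-1.197  0.095 -0.411  0.855  0.481 -1.107]
t 12.17 pos [ 0.3812 -0.3795  0.1937] F [-0.8  1.1  0.3] gap -0.0001
turn [ 0.76 -0.16 -0.6 ] shift [-0.0034 -0.007  -0.0099] to [ 0.379 -0.387  0.204]
t 12.17 pos [ 0.3812 -0.3795  0.1937] F [-0.8  1.1  0.3] gap -0.0001
turn [ 0.76 -0.16 -0.6 ] shift [-0.0029  0.0431 -0.0192] to [ 0.376 -0.336  0.213]
t 12.17 pos [ 0.3812 -0.3795  0.1937] F [-0.8  1.1  0.3] gap -0.0001
turn [ 0.76 -0.16 -0.6 ] shift [-0.0026  0.0731 -0.0238] to [ 0.374 -0.306  0.217]
t 12.17 pos [ 0.3812 -0.3795  0.1937] F [-0.8  1.1  0.3] gap -0.0001
turn [ 0.76 -0.16 -0.6 ] shift [-0.0023  0.0932 -0.0285] to [ 0.372 -0.286  0.221]
```

View pics/g.png

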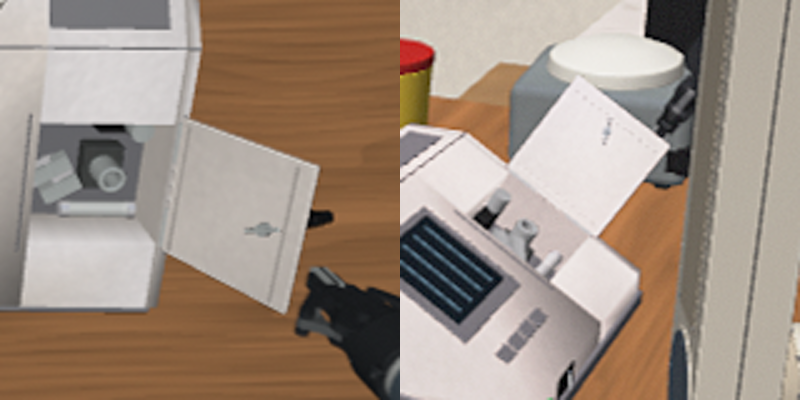

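Closed fingers stand just outside the panel's free edge: finger at top-crop (325,275), edge at (298,270). Pushing it over along an arc.

```bash
python3 -m inch '[[0,0,0,0,0.014,-0.004,1],[0,0,0,0,0.027,-0.008,1],[0,0,0,0,0.039,-0.013,1],[0,0,0,0,0.051,-0.018,1],[0,0,0,0,0.063,-0.022,1],[0,0,0,0,0.075,-0.027,1],[0,0,0,0,0.087,-0.031,1],[0,0,0,0,0.097,-0.033,1],[0,0,0,0,0.109,-0.033,1],[0,0,0,0,0.121,-0.032,1],[0,0,0,0,0.132,-0.03,1],[0,0,0,0,0.143,-0.027,1]]'
python3 - <<'E'
from h import *
for y,z in((-.05,.127),(-.017,.11),(.01,.0835),(.028,.051),(.035,.025),(.036,.012)): go((TF,w_bay(P,[-.052,y,z])))
t=env.snapshot("top")[:,:,::-1];s=env.snapshot("side")[:,:,::-1]
cv2.imwrite("pics/i.png",np.hstack([cv2.resize(t[130:290,330:490],(400,400),interpolation=2),cv2.resize(s[60:220,260:420],(400,400),interpolation=2)]))
E
```

```text
time_s: 13.27
eef_pos: [0.3724, -0.238, 0.2239]
tcp_rot: [0.049, 2.617, 0.001]
wrist_force: [-1.1, -1.7, 2.6]
finger_gap: -0.0002
t 13.27 pos [ 0.3724 -0.238   0.2239] F [-1.1 -1.7  2.6] gap -0.0002
turn [ 0.41  0.03 -0.43] shift [0.0022 0.0017 0.0061] to [ 0.374 -0.236  0.218]
t 13.27 pos [ 0.3724 -0.238   0.2239] F [-1.1 -1.7  2.6] gap -0.0002
turn [ 0.41  0.03 -0.43] shift [0.0024 0.0345 0.0233] to [ 0.383 -0.204  0.203]
t 13.27 pos [ 0.3724 -0.238   0.2239] F [-1.1 -1.7  2.6] gap -0.0002
turn [ 0.41  0.03 -0.43] shift [0.0027 0.0613 0.05  ] to [ 0.397 -0.177  0.18 ]
t 13.27 pos [ 0.3724 -0.238   0.2239] F [-1.1 -1.7  2.6] gap -0.0002
turn [ 0.41  0.03 -0.43] shift [0.0028 0.0791 0.0826] to [ 0.414 -0.16   0.152]
t 13.27 pos [ 0.3724 -0.238   0.2239] F [-1.1 -1.7  2.6] gap -0.0002
turn [ 0.41  0.03 -0.43] shift [0.0029 0.0859 0.1087] to [ 0.427 -0.153  0.129]
t 13.27 pos [ 0.3724 -0.238   0.2239] F [-1.1 -1.7  2.6] gap -0.0002
turn [ 0.41  0.03 -0.43] shift [0.0029 0.0868 0.1217] to [ 0.434 -0.152  0.118]
```

View pics/i.png

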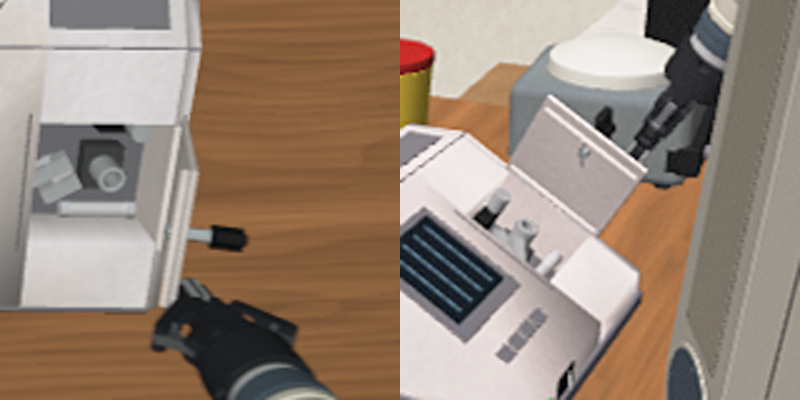

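The panel is now near upright and the stud sticks out at top-crop (230,238), clear of the gripper. Pushing on.

```bash
python3 -m inch '[[0,0,0,0.002,0.012,0.01,1],[0,0,0,0.002,0.024,0.017,1],[0,0,0,0.002,0.034,0.024,1],[0,0,0,0.002,0.044,0.033,1],[0,0,0,0.002,0.053,0.042,1],[0,0,0,0.002,0.061,0.051,1],[0,0,0,0.002,0.068,0.062,1],[0,0,0,0.002,0.074,0.073,1],[0,0,0,0.002,0.079,0.083,1],[0,0,0,0.002,0.083,0.095,1],[0,0,0,0.002,0.086,0.106,1]]'
python3 - <<'E'
from h import *
go((TF,w_bay(P,[-.052,.036,.014])))
t=env.snapshot("top")[:,:,::-1];s=env.snapshot("side")[:,:,::-1]
cv2.imwrite("pics/j.png",np.hstack([cv2.resize(t[130:290,300:460],(400,400),interpolation=2),cv2.resize(s[60:220,240:400],(400,400),interpolation=2)]))
E
```

```text
time_s: 14.28
eef_pos: [0.4266, -0.1533, 0.131]
tcp_rot: [0.048, 2.618, 0.002]
wrist_force: [-0.2, -1.5, 2.2]
finger_gap: -0.0002
t 14.28 pos [ 0.4266 -0.1533  0.131 ] F [-0.2 -1.5  2.2] gap -0.0002
turn [ 0.48 -0.04 -0.42] shift [0.0004 0.0012 0.0129] to [ 0.433 -0.152  0.12 ]
```

View pics/j.png

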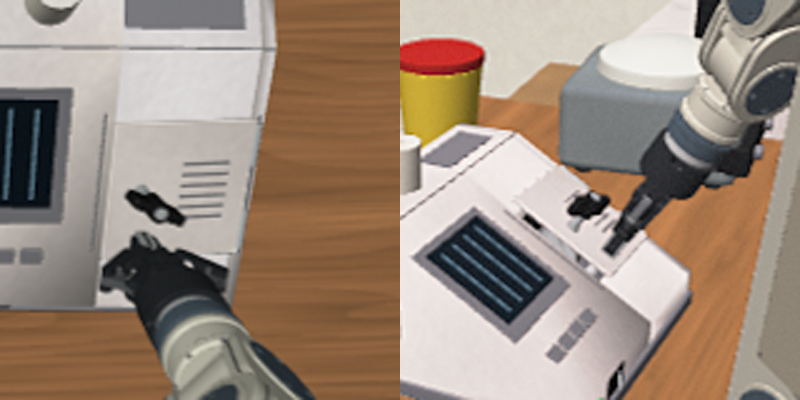

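```bash
python3 -m inch '[[0,0,0,0,0.001,0.006,1],[0,0,0,0,0.001,0.011,1],[0,0,0,0,0.001,0.014,1],[0,0,0,0,0.001,0.016,1],[0,0,0,0,0.001,0.017,1],[0,0,0,0,0.001,0.017,1],[0,0,0,0,0.001,0.017,1]]'
python3 - <<'E'
from h import *
R,p,s=now();print(R.T@s["wrist_force"])
go((TF,w_bay(P,[-.052,.036,.014])))
E
```

```text
time_s: 14.97
eef_pos: [0.4341, -0.153, 0.1187]
tcp_rot: [0.05, 2.617, -0.0]
wrist_force: [-36.2, 6.6, 42.5]
finger_gap: -0.0002
[ 10.25953851   5.71236121 -55.01102431]
t 14.97 pos [ 0.4341 -0.153   0.1187] F [-36.2   6.6  42.5] gap -0.0002
turn [ 0.35  0.04 -0.46] shift [ 0.0007  0.0008 -0.0015] to [ 0.433 -0.152  0.12 ]
```

```bash
python3 -m inch '[[0,0,0,0,0,-0.02,1],[0,0,0,0.01,0,-0.06,1],[0,0,-7,0.02,-0.02,-0.1,0.8],[0,0,-14,0.03,-0.05,-0.11,0.5],[0,0,-21,0.03,-0.08,-0.12,0.4],[0,0,-28,0.03,-0.1,-0.12,0.4],[0,0,-35,0.03,-0.1,-0.12,0.4],[0,0,-42,0.03,-0.1,-0.12,0.4],[0,0,-49,0.03,-0.1,-0.12,0.4],[0,0,-56,0.03,-0.1,-0.12,0.4]]'
python3 - <<'E'
from h import *
print(now()[2]["joints"].round(3))
t=env.snapshot("top");s=env.snapshot("side")
im=[]
for n,a in(("top",t),("side",s)):
    for r in env.masks_of(n,"stud_grip")[:1]:print(n,r["confidence"],r["extent"])
tz_=0
for ph in(.2,.35,.5):
    d=.030*np.array([np.sin(ph),np.cos(ph),0]);c=np.array([0,.042,.056])
    print(ph,proj("top",w_bay(P,[c+d,c-d])).round(1).tolist(),proj("side",w_bay(P,[c+d,c-d])).round(1).tolist())
cv2.imwrite("pics/k.png",np.hstack([cv2.resize(t[180:230,330:380,::-1],(400,400),interpolation=2),cv2.resize(s[120:170,285:335,::-1],(400,400),interpolation=2)]))
go((tz(TF,-90),w_bay(P,[0,.042,.12])))
E
```

```text
time_s: 15.8
eef_pos: [0.3453, -0.2517, 0.2051]
tcp_rot: [-1.108, 2.411, -0.309]
wrist_force: [0.3, -0.4, -0.6]
finger_gap: 0.0516
[-1.153 -0.143 -0.612  0.862  0.47  -1.957]
top 0.59 [346.5, 202.3, 24.4, 15.7]
side 0.66 [304.0, 135.5, 18.7, 14.8]
0.2 [[346.3, 210.3], [369.4, 214.8]] [[309.7, 144.7], [320.1, 139.9]]
0.35 [[347.0, 208.7], [368.7, 216.3]] [[308.7, 143.6], [321.1, 140.9]]
0.5 [[347.9, 207.2], [367.7, 217.8]] [[307.9, 142.6], [321.9, 142.0]]
t 16.0 pos [ 0.3455 -0.2512  0.2051] F [-0.2  0.6 -0.3] gap 0.0512
turn [  0.14   0.4  -39.47] shift [-0.1353  0.005   0.0108] to [ 0.425 -0.146  0.238]
```

View pics/k.png

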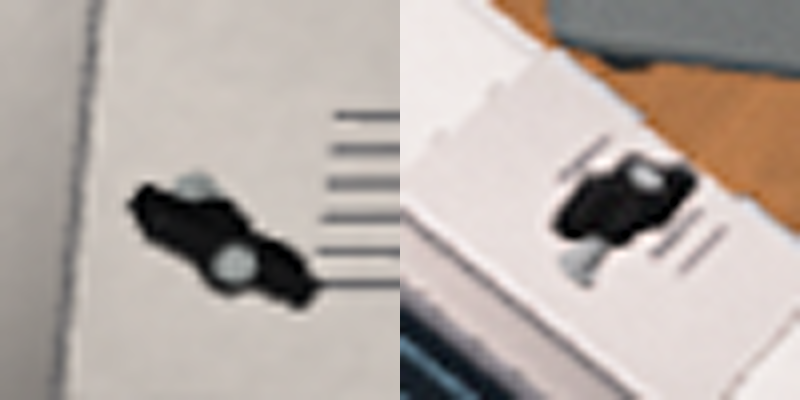

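Side and top crops show the panel flush on the deck and the wing turned about +0.48 rad, with the stud's centre at top pixel (359,213), within 3 mm of the predicted spot. Going above it.

```bash
python3 -m inch '[[0,0,-4,-0.035,0,-0.01,0.5],[0,0,-8,-0.07,0.002,-0.01,0.5],[0,0,-12,-0.105,0.004,0,0.5],[0,0.4,-12,-0.137,0.005,0.01,0.5],[0,0.4,-12,-0.137,0.005,0.01,0.5],[0,0.4,-12,-0.137,0.005,0.01,0.5]]'
python3 - <<'E'
from h import *
print(now()[2]["joints"].round(3))
T=tz(TF,-90+27.5)
go((T,w_bay(P,[0,.040,.12])),(T,w_bay(P,[0,.040,.036])))
E
```

```text
time_s: 16.5
eef_pos: [0.4261, -0.1414, 0.2387]
tcp_rot: [-1.361, 2.303, -0.376]
wrist_force: [0.0, -0.4, -0.4]
finger_gap: 0.0431
[-0.722 -0.204 -0.581  0.78   0.325 -1.72 ]
t 16.5 pos [ 0.4261 -0.1414  0.2387] F [ 0.  -0.4 -0.4] gap 0.0431
turn [0.29 0.14 0.43] shift [ 0.0065 -0.0017  0.0006] to [ 0.425 -0.148  0.238]
turn [0.29 0.14 0.43] shift [ 0.0067 -0.0022  0.0846] to [ 0.467 -0.149  0.165]
```

```bash
python3 -m inch '[[0.3,0.1,0.4,0.006,-0.002,0.03,0.5],[0.3,0.1,0.4,0.0065,-0.002,0.055,0.5],[0.3,0.1,0.4,0.0065,-0.002,0.075,0.5],[0.3,0.1,0.4,0.0065,-0.002,0.0855,0.5],[0.3,0.1,0.4,0.0065,-0.002,0.0855,0.5],[0.3,0.1,0.4,0.0065,-0.002,0.0855,0.5]]'; python3 -m inch '[[0,0,0,0,0,0,0.7],[0,0,0,0,0,0,0.8],[0,0,0,0,0,0,0.9],[0,0,0,0,0,0,1],[0,0,0,0,0,0,1],[0,0,0,0,0,0,1],[0,0,0,0,0,0,1]]';python3 - <<'E'
from h import *
R,p,s=now();print(R.T@s["wrist_force"],R.T@s["torque"])
T=tz(TF,-90+27.5)
go((T,w_bay(P,[0,.040,.035])))
E
```

```text
time_s: 17.0
eef_pos: [0.4657, -0.1529, 0.1632]
tcp_rot: [-1.344, 2.312, -0.381]
wrist_force: [-0.1, -0.3, 0.1]
finger_gap: 0.0424
time_s: 17.58
eef_pos: [0.4665, -0.1522, 0.164]
tcp_rot: [-1.347, 2.309, -0.385]
wrist_force: [-0.9, -1.4, 0.5]
finger_gap: 0.0111
[ 1.51512348 -0.20346487 -0.88460799] [-0.2347798   0.52660375  0.05572837]
t 17.58 pos [ 0.4665 -0.1522  0.164 ] F [-0.9 -1.4  0.5] gap 0.0111
turn [-0.11 -0.15 -0.1 ] shift [-0.0029  0.0008  0.0005] to [ 0.467 -0.149  0.164]
```

```bash
python3 -m inch '[[0,0,0,0,0,0,0.75],[0,0,0,-0.002,0,0,0.75],[0,0,0,-0.002,0,0,0.75],[0,0,0,-0.002,0,0,1],[0,0,0,-0.002,0,0,1],[0,0,0,-0.002,0,0,1]]';  python3 -m inch '[[0,0,3,0,0,0.0005,1],[0,0,6,0,0,0.0015,1],[0,0,9,0,0,0.0025,1],[0,0,12,0,0,0.003,1],[0,0,12,0,0,0.003,1]]';python3 - <<'E'
from h import *
R,p,s=now();print(R.T@s["wrist_force"],R.T@s["torque"])
T=tz(TF,-90+27.5)
go((T,w_bay(P,[0,.040,.035])))
E
```

```text
time_s: 18.08
eef_pos: [0.4675, -0.1501, 0.1643]
tcp_rot: [-1.348, 2.308, -0.383]
wrist_force: [1.3, 0.1, 0.4]
finger_gap: 0.011
time_s: 18.5
eef_pos: [0.4682, -0.1505, 0.1616]
tcp_rot: [-1.087, 2.423, -0.316]
wrist_force: [-9.3, -1.8, 8.4]
finger_gap: 0.0109
[  4.12983386   1.58919348 -11.86600563] [-0.77854804  1.18687537  0.13796303]
t 18.5 pos [ 0.4682 -0.1505  0.1616] F [-9.3 -1.8  8.4] gap 0.0109
turn [ -0.07  -0.21 -12.31] shift [-0.0012  0.0005 -0.0024] to [ 0.467 -0.149  0.164]
```

```bash
cat > st.py <<'E'
from h import *
R,p,s=now();print(s["time_s"].__round__(2),"F",(R.T@s["wrist_force"]).round(1),"M",(R.T@s["torque"]).round(2),"q6",round(s["joints"][5],2))
b=RB.T@(p-np.ravel(w_bay(P,[0,0,0])));x=RB.T@R
print("bay",(b*1e3).round(1),"phi",round(np.arctan2(x[0,1],x[1,1])%np.pi,3), "axisy", x[:,1].round(2))
E
python3 -m inch '[[0,0,-3,0,0,0.0002,1],[0,0,-6,0,0,0.0003,1],[0,0,-9,0,0,0.0003,1],[0,0,-12,0,0,0.0003,1],[0,0,-15,0,0,0.0003,1]]';python3 st.py;python3 -m inch '[[0,0,-3,0,0,0,1],[0,0,-6,0,0,0,1],[0,0,-9,0,0,0,1],[0,0,-12,0,0,0,1]]';python3 st.py
```

```text
time_s: 18.92
eef_pos: [0.469, -0.1504, 0.162]
tcp_rot: [-1.413, 2.275, -0.402]
wrist_force: [-7.1, 1.9, 10.3]
finger_gap: 0.0109
18.92 F [ -1.1   1.7 -12.5] M [-0.62  0.07  0.22] q6 -1.7
bay [ 0.4 38.9 32.6] phi 1.998 axisy [-0.91  0.41 -0.  ]
time_s: 19.25
eef_pos: [0.4692, -0.151, 0.1622]
tcp_rot: [-1.657, 2.134, -0.468]
wrist_force: [-3.5, 0.4, 8.2]
finger_gap: 0.0108
19.25 F [-0.5 -1.  -8.9] M [-0.31  0.12 -0.11] q6 -1.91
bay [ 0.7 38.4 32.6] phi 1.788 axisy [-0.98  0.22 -0.  ]
```

```bash
for i in 1 2 3; do python3 -m inch '[[0,0,-3,0,0,0.0001,1],[0,0,-6,0,0,0.0002,1],[0,0,-9,0,0,0.0002,1],[0,0,-12,0,0,0.0002,1]]' >/dev/null;python3 st.py; done
```

```text
19.58 F [  0.5  -2.  -10.8] M [-0.08  0.08  0.2 ] q6 -2.12
bay [ 1.2 38.6 32.5] phi 1.578 axisy [-1.    0.01 -0.  ]
19.92 F [ 3.3 -2.3 -7.3] M [0.25 0.63 0.15] q6 -2.33
bay [ 1.7 37.9 32.5] phi 1.369 axisy [-0.98 -0.2  -0.  ]
20.25 F [ 0.7 -5.8 -1.1] M [1.04 0.06 0.08] q6 -2.54
bay [ 1.9 38.8 31.9] phi 1.159 axisy [-0.92 -0.4  -0.  ]
```

```bash
python3 -m inch '[[0,0,0,0,0,0.001,1],[0,0,0,0,0,0.002,1],[0,0,0,0,0,0.002,1]]' >/dev/null;python3 st.py
```

```text
20.5 F [ 2.  -7.3 -2.6] M [1.22 0.2  0.02] q6 -2.53
bay [ 1.8 38.8 29.8] phi 1.163 axisy [-0.92 -0.4  -0.  ]
```

```bash
python3 -m inch '[[0,0,0,0,-0.0003,0.0015,1],[0,0,0,0,-0.0003,0.003,1],[0,0,0,0,-0.0003,0.0045,1],[0,0,0,0,-0.0003,0.006,1],[0,0,0,0,-0.0003,0.0075,1],[0,0,0,0,-0.0003,0.0085,1],[0,0,0,0,-0.0003,0.0085,1]]' >/dev/null;python3 st.py
```

```text
21.08 F [ 1.4 -6.3 -7.2] M [ 0.81  0.15 -0.05] q6 -2.52
bay [ 1.8 38.8 21.3] phi 1.163 axisy [-0.92 -0.4  -0.  ]
```

```bash
python3 -m inch '[[0,0,6,0,-0.0003,0,1],[0,0,12,0,-0.0005,0.0002,1],[0,0,18,0,-0.0006,0.0003,1],[0,0,24,0,-0.0006,0.0003,1],[0,0,30,0,-0.0006,0.0003,1],[0,0,30,0,-0.0006,0.0003,1]]' >/dev/null;python3 st.py
```

```text
21.58 F [ 2.1 -0.4 -5.9] M [-0.22  0.63 -0.  ] q6 -1.99
bay [ 1.  38.7 20.8] phi 1.695 axisy [-0.99  0.12 -0.  ]
```

```bash
python3 -m inch '[[0,0,6,0,0,0,1],[0,0,12,0,0,0,1],[0,0,18,0,0,0,1],[0,0,24,0,0,0,1],[0,0,30,0,0,0,1],[0,0,30,0,0,0,1]]' >/dev/null;python3 st.py; python3 -m inch '[[0,0,6,0,0,0,1],[0,0,12,0,0,0,1],[0,0,18,0,0,0,1],[0,0,23,0,0,0,1],[0,0,23,0,0,0,1]]' >/dev/null;python3 st.py
```

```text
22.08 F [ 2.3  0.5 -7.3] M [-0.56  0.96 -0.1 ] q6 -1.47
bay [ 0.1 39.1 20.6] phi 2.218 axisy [-0.8  0.6 -0. ]
22.5 F [ 2.4  1.5 -5.7] M [-0.64  0.94 -0.02] q6 -1.07
bay [-0.4 39.7 20.4] phi 2.617 axisy [-0.5   0.87 -0.  ]
```

```bash
for i in 1 2 3; do python3 -m inch '[[0,0,2,0,0,0,1],[0,0,4,0,0,0,1],[0,0,4,0,0,0,1]]' >/dev/null;python3 st.py; done
```

```text
22.75 F [ 2.3  2.6 -6.5] M [-0.72  0.94 -0.11] q6 -1.01
bay [-0.6 39.8 20.3] phi 2.683 axisy [-0.44  0.9  -0.  ]
23.0 F [ 4.7  1.2 -6.2] M [-0.48  1.57  0.07] q6 -0.94
bay [-1.2 39.7 20.2] phi 2.754 axisy [-0.38  0.93 -0.  ]
23.25 F [ 5.7  2.1 -6.3] M [-0.59  1.65 -0.6 ] q6 -0.87
bay [-1.2 39.9 20.2] phi 2.823 axisy [-0.31  0.95 -0.  ]
```

```bash
python3 -m inch '[[0,0,-3,0,0,0,1],[0,0,-6,0,0,0,1],[0,0,-6,0,0,0,1]]' >/dev/null;python3 st.py;python3 -m inch '[[0,0,0,0,0,-0.001,1],[0,0,0,0,0,-0.002,1],[0,0,0,0,0,-0.003,1],[0,0,0,0,0,-0.004,1],[0,0,0,0,0,-0.0045,1],[0,0,0,0,0,-0.0045,1]]' >/dev/null;python3 st.py
```

```text
23.5 F [ 8.2  2.2 -5.8] M [-0.42  1.73 -0.11] q6 -0.98
bay [-0.8 39.8 20.3] phi 2.713 axisy [-0.42  0.91 -0.  ]
24.0 F [ 8.2  2.3 -4.4] M [-0.58  2.07  0.09] q6 -0.98
bay [-0.9 39.8 24.8] phi 2.717 axisy [-0.41  0.91 -0.  ]
```

```bash
python3 -m inch '[[0,0,0,0,0,-0.0007,1],[0,0,0,0,0,-0.0013,1],[0,0,0,0,0,-0.0013,1]]' >/dev/null;python3 st.py
```

```text
24.25 F [ 1.3  3.2 -1.6] M [-0.53  0.61 -0.12] q6 -0.98
bay [-0.8 39.8 25.9] phi 2.717 axisy [-0.41  0.91 -0.  ]
```

```bash
python3 -m inch '[[0,0,0,0,0,0,0.8],[0,0,0,0,0,0,0.6],[0,0,0,0,0,0,0.5],[0,0,0,0,0,0,0.5],[0,0,0,0,0,-0.03,0.5],[0,0,0,0,0,-0.065,0.5],[0,0,0,0,0,-0.1,0.5],[0,0,0,0,0,-0.13,0.5],[0,0,0,0,0,-0.13,0.5]]' >/dev/null;python3 st.py
python3 - <<'E'
from h import *
t=env.snapshot("top");s=env.snapshot("side")
d=proj("side",w_bay(P,[[0,.039,.0505],[0,.039,.0575]]));print("side px dot locked/proud",d.round(1))
for n in("lock_pin","panel","tray"):print(n,[(r["confidence"],r["extent"]) for r in env.masks_of("top",n)[:1]])
cv2.imwrite("pics/l.png",np.hstack([cv2.resize(t[130:290,110:420,::-1],(420,217),interpolation=2)[:, :],]))
a=cv2.resize(s[110:180,270:350,::-1],(400,350),interpolation=2);b=cv2.resize(t[170:270,110:210,::-1],(350,350),interpolation=2)
cv2.imwrite("pics/l.png",np.hstack([a,b]))
E
```

```text
25.0 F [-1.7 -0.6 -0.4] M [-0.21  0.38  0.04] q6 -1.1
bay [  3.5  38.9 161.3] phi 2.713 axisy [-0.42  0.91 -0.01]
side px dot locked/proud [[314.4 143.1]
 [315.6 141.5]]
lock_pin [(0.65, [150.5, 189.7, 23.7, 31.5])]
panel [(0.91, [336.1, 173.9, 71.9, 61.4])]
tray [(0.83, [122.6, 176.5, 78.3, 97.9])]
```

View pics/l.png

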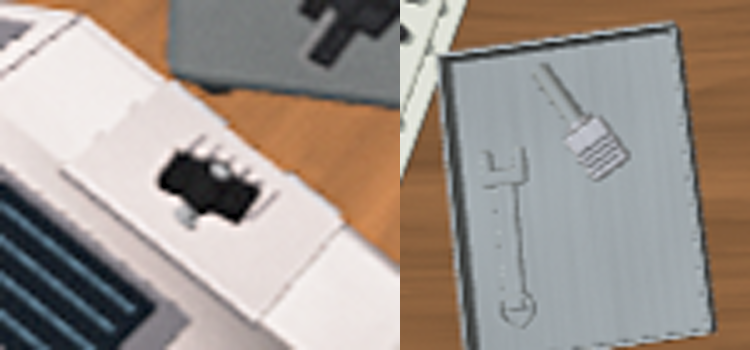

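The pin lies flat inside the tray, foot at about right-crop (545,70), grip at (595,150). The panel is shut. The stud dot dropped to about (313.6,143.6), matching the locked prediction (314.4,143.1) rather than proud (315.6,141.5).

Run:
```python
from h import *
for u in((151.4,190),(168,218)):
    w=unproj("top",u,.015);print((Rz(.1075).T@(w-[.45,.3795,0])).round(3))
print(env.get_state()["wrist_force"]);print(env.hand_in())
```

```text
[0.108 0.02  0.015]
[ 0.019 -0.02   0.015]
[-0.61579211 -0.92533843  0.33856501]
the job is handed in; nothing more can be done
None
```

The job is done and handed in at about 25 s of the 72 s allowed; `hand_in` reports no verdict.

- **Lock pin:** I drew it straight out along the sleeve's axis and set its foot on the tray floor. I then tilted it further and let go. It lies flat inside the tray, with the foot at about (108, 20) mm and the head at about (19, -20) mm in the tray's frame.
- **Panel:** I pushed it shut with closed fingers. The final press reached 55 N at the fingertips, and the last pictures show it flush on the deck.
- **Wing stud:** Sweeping under a light press found the slot at about -0.4 rad. I pushed the stud about 14 mm in and turned it clockwise until it met the stop. I then eased it back to the notch and let it rise. The upward force faded at about 9–10 mm in. After release, the stud's image matches the locked height rather than the proud one, to about 1 pixel.

**What went less well:**
- While tilting the pin in the tray, the arm ran up against the range of joints 3 and 6 (joint 3 read -1.041 against a stated -1.04). The tool drifted about 50 mm forward, with no visible harm.
- My pose estimate for the analyser was off by 2–4 mm sideways. I corrected for this at the stud by sight and by feel.
- I viewed 11 pictures, one over the budget.
- The bottles and rack looked undisturbed in the pictures I viewed. I did not measure them or the jar and roll again at the end.

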